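Shut the drill down and unload the drilled block

ROBOT

A 6-joint arm with a two-finger parallel gripper is mounted at the origin on the work surface. World frame = base frame: x ahead of the robot, y to its left, z up, the work surface at z = 0. Lengths are in m, angles in rad, forces in N, time in s.
With the tool pointing down it reaches from about 0.3 to 0.75 m from the base axis. Payload 8.5 kg.
Tool frame: the origin (TCP) lies on the centre line of the jaws, within the pads' length; the fingertips stand 22 mm ahead of it and the grasp point (between the pads) lies 3 mm ahead of it; z points along the fingers, x is the direction in which the jaws open and shut, and the axes are right-handed (so a half turn about z gives the same grasp; the last joint's range is limited). The gripper opens to 85 mm and grips with 20 to 120 N. Pads are 22 mm wide; open, the fingers measure 114 mm over their backs; the gripper's body (76 mm by 85 mm) begins 54 mm behind the grasp point. The pads swing forward as they close: fully open they stand 13 mm farther back than shut.
Start: joints at [-1.411, 0.381, 1.297, -0, 1.464, -0.215], TCP at [0.201, -0.512, 0.253] pointing down, gripper open.
Joint ranges: [-3.11, 3.11], [-0.89, 2.33], [0.22, 2.48], [-1.42, 4.56], [0.17, 2.85], [-2.88, 2.88]. Speed limits (rad/s): [2.39, 2.39, 3.14, 3.14, 3.14, 3.14].

INTERFACE

Orientations are given as a unit quaternion [x, y, z, w].
In Python, from plant import * gives the robot as it stands.
- The arm moves only by the tool drive_tool, never from a script. Its argument "steps" is a list of rows, each a list of 2 entries, a list of its own where there are three numbers: the shift along the tool's x, y, z in mm, then the turn about the tool's z in degrees. In form: [[[dx, dy, dz], roll], ...]. A call has 1 to 5 rows; each row shifts and turns the commanded pose from where the row before left it, along the tool's axes as they then stand; what a row does not reach is not made up. A row lasts 1/10 s, in which the tool goes at most 50 mm and 8.59 degrees, less where a joint would pass 70% of its speed; a pose out of reach is approached as far as the arm can. A call with a gripper value outside its range is refused whole. "fingers" is the opening, from -1 (shut) to 1 (fully open), so that 0 is half open, set as the call begins (left out, the last holds). The fingers move at their own pace and stop on an object; "grip_force" is the grip in N (left out, the last holds). Time passes only in rows, so rows that do not move let the fingers close. It gives the time, the measured TCP pose, the force and the opening at its end, in the units of the state.
- get_obs(): the state, without advancing time (a new reading comes with each control period).
- grab_frame(name): name is "scene" or "top" or "wrist"; returns the picture (400x640x3 uint8, red, green, blue); there is no depth.
- get_calibration(name): a dict with "intrinsics" (3x3 intrinsics, pixels), "rvec" (rotation vector, rad) and "tvec" (3), from world to camera coordinates, as OpenCV has them; the wrist camera has in their place "tool_from_camera" (4x4, takes a point from camera to tool coordinates, whose origin is the TCP and whose axes are the tool frame's). Camera axes: x right, y down, z forward; pixel columns grow to the right and rows downward; lengths in m; the calibration is good to about 2 mm. A picture is of the moment at which its call begins: read the wrist's pose just before it. get_calibration takes no time and is no camera call.
- close_job(): hands the job in, once; it reports no verdict.
Trained networks look in the newest picture that a camera, given by its name, has taken for a name from the list of things; names that differ only in an ending like _2 or _b are one class to them, and where a whole thing is asked for, a point or a joint stands for the part that bears it (a point fixed in the world has none). Each returns a list of dicts, best first, with "conf" (0 to 1); they miss things now and then, are a little off and sometimes report something else, mostly with a low value. They report only what shows in the picture. A call takes as long as a camera call. They do not tell look-alikes from the thing itself.
- trace(name, camera): "mask" (400x640 bool, what is visible of it).
- mark_of(name, camera): "position" ([x, y, z] in m, in the coordinates of the camera as it stood for that picture, good to about 4 mm: a listed point, or the origin of a listed thing).
The state is a dict: "t": time; "joints": joint angles; "joint_velocities": joint speeds; "tau": joint torques, N m; "ee_pos": TCP position; "eef_rot": TCP orientation; "contact_force": force on the tool from outside, world axes, zero at the start; "moment": the same for the moment, N m; "opening": finger opening in m.
Only numpy, scipy, OpenCV 4.12 (cv2) and the standard library are available. Lean on these libraries where they do the work, as an engineer would, in place of code of your own. Each camera call takes 0.05 s, during which the arm holds its last target.

TASK

The block in the vise is drilled: first turn the drill's yellow speed knob fully anticlockwise to its end stop (off, the red mark), and only then slide the vise jaw all the way back by its red post. Lift the block out and set it down gently, standing upright, in the free part of the blue tray, beside the finished one. Leave the speed off and the vise open, and do not disturb anything else.

Things in the scene. Friction and masses are not known exactly. Their poses are not given: they have to be found in the camera images.
- speed_knob (a joint): Speed knob on top of the grey controller box on the left; turn angle in rad, 0 = fully anticlockwise (seen from above) = off, grows clockwise to 4.71 at the other end stop; it starts between 0.6 and 1.45. Light friction (about 0.04 N m), it stays where it is left.
- speed_knob_grip (a point): On the yellow knob's upright axis, at the height to grip, 92 mm above the table. Knob: a disc 44 mm across (top 23 mm below this point), on it a bar grip 42 mm long, 14 mm thick, 32 mm high (top 7 mm above this point). This frame turns with the knob: x along the bar, y across its 14 mm, z up; the black pointer stripe is on the -x end.
- controller: Grey speed controller box, fixed, 120 x 130 mm, 55 mm high, origin under its centre, with the knob in the middle of its top. Its black face has a ring of white marks and one larger red mark, where the pointer stands at off. Place and yaw vary.
- vise_jaw (a joint): Opening of the vise's moving jaw in m: 0 = closed on the block (the start), 0.050 = fully open at its stop. Slides stiffly (about 3 N) and stays where it is left.
- jaw_post (a point): On the axis of the upright red post, 18 mm in diameter, on the moving dark steel jaw; 80 mm above the table, 15 mm below the post's top, 35 mm above its foot. Moves with the jaw. +x points to the block and fixed jaw (the block's near face is 60 mm away while closed), the jaw opens towards -x, y is across the vise, z up.
- vise: Blue vise, bolted down, 220 mm (x) x 100 mm (y), bed 25 mm high, jaws 90 mm wide with tops 55 mm above the table; origin on the table under the block's place, axes as for the post. Place and yaw vary.
- block_center (a point): Centre of the drilled aluminium block in the vise: 30 mm (x, across the jaws, the gripped thickness) x 50 mm (y, along the jaws) x 70 mm (z, upright), two 8 mm through-holes from the top, about 0.25 kg. It stands on the vise bed, so its foot is 25 mm, its centre 60 mm and its top 95 mm above the table: its upper 40 mm stand clear above the jaws.
- good_tray: Blue tray for finished parts, fixed: 110 mm (x) x 160 mm (y) x 30 mm high, walls and floor 4 mm thick; origin under its centre on the table. The blue and the orange tray may change places.
- free_spot (a point): Middle of the free part of the blue tray, on its inner floor (4 mm above the table), 30 mm from the tray's centre towards its +y; same axes as the tray. The block fits here with its 50 mm side along the tray's x and its 30 mm side along the tray's y.
- done_block_center (a point): Centre (half-way up) of an identical finished block already standing in the blue tray, about 48 mm from the tray's centre towards its -y, its 30 mm side along the tray's y. Leave it alone.
- offcut_a_center (a point): Centre of an aluminium offcut 30 x 50 x 25 mm in the orange scrap tray (same size as the blue one). Leave it alone.
- offcut_b_center (a point): Centre of a steel round offcut, diameter 24, height 30 mm, in the orange tray. Leave it alone.
- tape_center (a point): Centre of a green roll of tape, diameter 90, height 24 mm, lying behind the vise. Leave it alone.
- jar_center (a point): Centre of a closed jar, diameter 56, height 75 mm, behind the vise. Leave it alone.
- mug_center (a point): Centre of a white mug, diameter 76, height 90 mm, behind the controller. Leave it alone.
- screwdriver_grip (a point): Handle of a red screwdriver lying near the robot, left. Leave it alone.
- mallet_grip (a point): Handle of a hammer lying on the right. Leave it alone.
- block: The same drilled block; origin at the centre of its underside, axes as at its centre point.
Not all that is in view belongs to the job. What is shaped like the block but pink is not meant.

How it is judged:
On the way, in this order (a step that is already met when the one before it is completed fails the run):
1. the speed knob is turned fully anticlockwise, to off (within 0.06 rad of the stop) (value of joint speed_knob below 0.06 rad), for 0.2 s.
2. then the vise jaw is slid back (at least 38 of its 50 mm) (value of joint vise_jaw above 0.038 m), for 0.2 s.
At the end, for the whole second after the job is handed in: The speed knob is within 0.06 rad of its anticlockwise stop, the vise jaw open by at least 38 mm, and the drilled block stands upright (within 0.1 rad), at rest and released, on the floor of the blue tray beside the finished block, which still stands upright (value of joint speed_knob below 0.06 rad and value of joint vise_jaw above 0.038 m and x of block_center in the frame of good_tray between -0.042 and 0.042 m and y of block_center in the frame of good_tray between -0.02 and 0.064 m and z of block_center in the frame of good_tray between 0.033 and 0.043 m and angle between each of block_center, done_block_center's own z axis and vertical below 0.1 rad and linear speed of block below 0.02 m/s); the robot touches nothing.
It fails at once if the block is pulled up while the vise is still closed (height (world z) of block_center above 0.075 m and value of joint vise_jaw below 0.02 m).
It fails at once if the block is dropped or knocked over (moves faster than 0.45 m/s with no finger on it) (linear speed of block above 0.45 m/s and contact force between the fingers and block below 0.05 N).
It fails at once if the finished block already in the blue tray is moved more than 15 mm (distance of done_block_center from where it was at the start of the episode above 0.015 m).
It fails at once if an offcut, the tape, jar, mug, screwdriver or hammer is moved more than 30 mm (distance of any of offcut_a_center, offcut_b_center, tape_center, jar_center, mug_center, screwdriver_grip, mallet_grip from where it was at the start of the episode above 0.03 m).
It also fails if it takes over 72 s, if anything falls off the work surface, if the arm or the gripper's body presses on something with over 40 N, if the wrist force passes 120 N, or if a joint passes its speed limit or range.

## Working session

There is one attempt and no reset: what is moved stays moved. The work goes in short steps, Python scripts to look and compute and a tool call to move; the robot and the scene stay as the last step left them, time stands still between calls to the robot, and variables do not carry over. Pictures are saved under pics/ and viewed, and the job is handed in when it is done.

Besides the shell and the picture viewer there is one more tool, called after ">>>" as name([rows], argument=value, ...), one row to a line, values as JSON. drive_tool: Moves the arm, as the interface text tells. Its arguments: {"type":"object","properties":{"steps":{"type":"array","items":{"type":"array"}},"fingers":{"type":"number"},"grip_force":{"type":"number"}},"required":["steps"]}

```bash
mkdir -p pics; cat > h.py <<'E'
from plant import *
import numpy as np, cv2
from scipy.spatial.transform import Rotation as R
def cam(name):
    c=get_calibration(name)
    return c
def world(name,p,obs=None):
    c=get_calibration(name); p=np.array(p)
    if 'rvec' in c:
        Rm=cv2.Rodrigues(np.array(c['rvec'],float))[0]
        return Rm.T@(p-np.array(c['tvec']).ravel())
    T=np.array(c['tool_from_camera']); o=obs or get_obs()
    return R.from_quat(o['eef_rot']).apply((T@np.r_[p,1])[:3])+o['ee_pos']
def unproj(name,u,v,z,obs=None):
    c=get_calibration(name);K=np.array(c['intrinsics'])
    d=np.linalg.inv(K)@np.array([u,v,1.])
    a=world(name,[0,0,0],obs);b=world(name,d,obs)-a
    return a+b*(z-a[2])/b[2]
def proj(name,P,obs=None):
    c=get_calibration(name);K=np.array(c['intrinsics'])
    if 'rvec' in c:
        q=cv2.Rodrigues(np.array(c['rvec'],float))[0]@np.array(P)+np.array(c['tvec']).ravel()
    else:
        T=np.linalg.inv(np.array(c['tool_from_camera']));o=obs or get_obs()
        q=R.from_quat(o['eef_rot']).inv().apply(np.array(P)-o['ee_pos']);q=(T@np.r_[q,1])[:3]
    q=K@q;return q[:2]/q[2]
def save(im,n): cv2.imwrite('pics/'+n,im[:,:,::-1])
E
python3 - <<'E'
from h import *
for n in ['scene','top']:
    save(grab_frame(n),n+'0.png')
    for k in ['speed_knob_grip','controller','jaw_post','vise','block_center','good_tray','free_spot','done_block_center']:
        print(n,k,[(round(d['conf'],2),world(n,d['position']).round(3).tolist()) for d in mark_of(k,n)[:3]])
o=get_obs();print(o['t'],o['ee_pos'],o['eef_rot'],o['opening'])
E
```

```text
scene speed_knob_grip [(0.51, [0.504, 0.347, 0.093])]
scene controller [(0.85, [0.495, 0.347, -0.0])]
scene jaw_post [(0.79, [0.503, 0.023, 0.08])]
scene vise [(0.56, [0.579, 0.05, 0.005])]
scene block_center [(0.91, [0.485, 0.181, 0.036]), (0.87, [0.578, 0.042, 0.063]), (0.58, [0.597, 0.192, 0.034])]
scene good_tray []
scene free_spot [(0.82, [0.454, -0.195, 0.008]), (0.57, [0.504, 0.022, 0.079])]
scene done_block_center [(0.66, [0.448, -0.271, 0.04])]
top speed_knob_grip [(0.75, [0.497, 0.349, 0.094])]
top controller [(0.94, [0.495, 0.35, 0.001]), (0.18, [0.495, 0.35, 0.094])]
top jaw_post [(0.58, [0.58, 0.046, 0.025]), (0.57, [0.504, 0.023, 0.078])]
top vise [(0.77, [0.575, 0.05, -0.007]), (0.44, [0.769, 0.126, 0.011])]
top block_center [(0.83, [0.58, 0.044, 0.062]), (0.63, [0.737, 0.018, 0.032]), (0.56, [0.485, 0.184, 0.037])]
top good_tray [(0.59, [0.456, -0.23, 0.004]), (0.46, [0.448, -0.277, 0.041])]
top free_spot [(0.85, [0.453, -0.196, 0.001])]
top done_block_center [(0.59, [0.448, -0.274, 0.041])]
0.9 [ 0.20134598 -0.5117921   0.25333325] [ 8.26471437e-01 -5.62978652e-01  3.74830472e-07  4.29152996e-06] 0.08548146506175078
```

View pics/scene0.png

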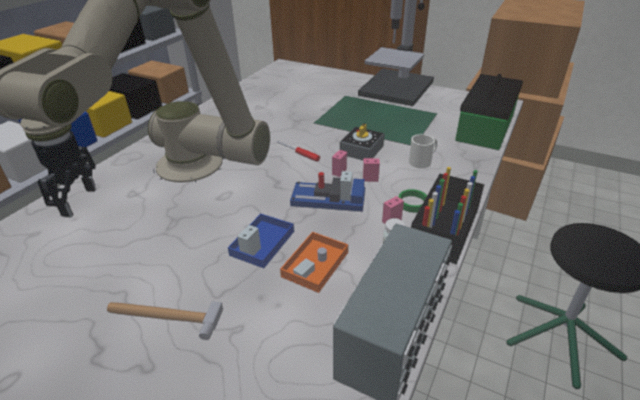

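View pics/top0.png

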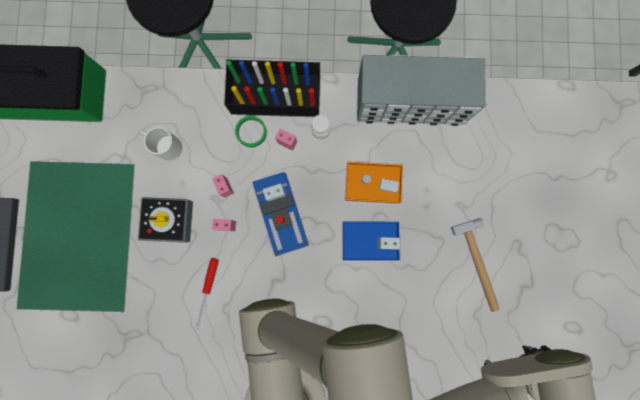

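The top view shows the knob at (162,219) with its red mark near (149,231), the post at (280,220), the aluminium block in the vise at (274,191), and the blue tray at (371,241) with the finished block at (389,243). The block candidates are the pink ones at (222,186), (223,225) and (286,139), and the aluminium one in the vise jaws at (274,191). Only the last fits the description. I'll check it in a crop.

```bash
python3 - <<'E'
from h import *
im=cv2.imread('pics/top0.png')
a=cv2.resize(im[185:255,130:200],None,fx=5.5,fy=5.5,interpolation=cv2.INTER_CUBIC)
b=cv2.resize(im[165:265,240:315],(385,513)[::1],interpolation=cv2.INTER_CUBIC)
c=np.zeros((513,770,3),np.uint8);c[:385,:385]=a;c[:,385:]=b
cv2.imwrite('pics/crop0.png',c)
for z,pts in [(.092,[(162,219)]),(.095,[(280,220),(274,190)]),(.055,[(149,231)])]:
    for p in pts: print(p,unproj('top',*p,z).round(3))
# tray corners
m=trace('good_tray','top')
for d in m[:2]: print(d['conf'],cv2.minAreaRect(np.argwhere(d['mask'])[:,::-1].astype(np.float32)))
E
```

```text
(162, 219) [0.497 0.335 0.092]
(280, 220) [0.503 0.022 0.095]
(274, 190) [0.583 0.041 0.095]
(149, 231) [0.465 0.382 0.055]
0.84 ((371.0, 241.0), (38.0, 56.0), 90.0)
```

View pics/crop0.png

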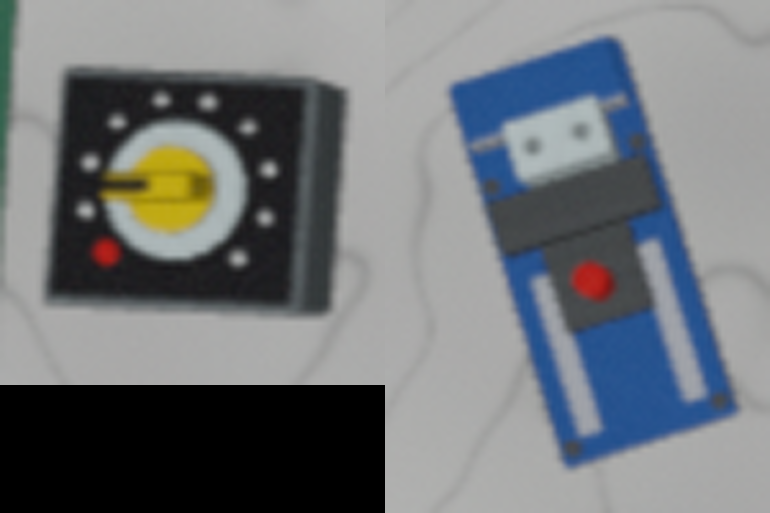

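The crop confirms the aluminium block with two holes in the vise. The knob pointer points left (world +y) and the red mark is lower left, about 45° anticlockwise.

```bash
cat >> h.py <<'E'
def rel(P,heading=None):
    """tool-frame mm shift to world P from current, and roll to make tool x heading (deg, mod 180)"""
    o=get_obs();r=R.from_quat(o['eef_rot']);d=r.inv().apply(np.array(P)-o['ee_pos'])*1000
    x=r.apply([1,0,0]);h=np.degrees(np.arctan2(x[1],x[0]))
    print('t',o['t'],'pos',np.round(o['ee_pos'],4),'heading',round(h,1),'z',r.apply([0,0,1]).round(3),'J',np.round(o['joints'],2),'F',np.round(o['contact_force'],1),'open',round(o['opening'],4))
    print('shift mm',d.round(1))
    if heading is not None: print('roll (neg=ccw)',round(-((heading-h+90)%180-90),1))
E
python3 - <<'E'
from h import *
print(np.round(get_calibration('wrist')['tool_from_camera'],3))
rel([.497,.30,.25],0)
E
```

```text
[[ 1.     0.001  0.001  0.001]
 [-0.001  0.963  0.271 -0.069]
 [-0.001 -0.271  0.963 -0.12 ]
 [ 0.     0.     0.     1.   ]]
t 0.95 pos [ 0.2013 -0.5118  0.2533] heading -68.5 z [ 0.  0. -1.] J [-1.41  0.38  1.3   0.    1.46 -0.22] F [ 0.3  0.5 -0.3] open 0.0856
shift mm [-647.2 -572.3    3.4]
roll (neg=ccw) -68.5
```

>>> drive_tool([
  [[-36, -31, 0], 0],
  [[-36, -31, 0], 0],
  [[-36, -31, 0], 0],
  [[-36, -31, 0], 0],
  [[-36, -31, 0], 0],
])

```text
t: 1.45
ee_pos: [0.2799, -0.2858, 0.2534]
eef_rot: [0.826, -0.563, 0.0, 0.0]
contact_force: [0.4, 0.2, 0.8]
opening: 0.0849
```

>>> drive_tool([
  [[-36, -31, 0], 0],
  [[-36, -31, 0], 0],
  [[-36, -31, 0], 0],
  [[-36, -31, 0], 0],
  [[-36, -31, 0], 0],
])

```text
t: 1.95
ee_pos: [0.3582, -0.0615, 0.2537]
eef_rot: [0.826, -0.563, 0.001, -0.0]
contact_force: [1.1, -1.5, 0.3]
opening: 0.0853
```

>>> drive_tool([
  [[-36, -31, 0], 0],
  [[-36, -31, 0], 0],
  [[-36, -31, 0], 0],
  [[-36, -31, 0], 0],
  [[-36, -31, 0], 0],
])

```text
t: 2.45
ee_pos: [0.4366, 0.1632, 0.2535]
eef_rot: [0.827, -0.563, 0.0, -0.0]
contact_force: [1.4, -0.8, 0.8]
opening: 0.0852
```

>>> drive_tool([
  [[-36, -31, 0], 0],
  [[-36, -31, 0], 0],
  [[-36, -31, 0], 0],
  [[-36, -31, 0], 0],
  [[0, 0, 0], -8],
])

```text
t: 2.95
ee_pos: [0.4996, 0.3446, 0.2519]
eef_rot: [0.865, -0.502, -0.0, -0.0]
contact_force: [-0.8, -0.9, -1.4]
opening: 0.0856
```

>>> drive_tool([
  [[0, 0, 0], -8.5],
  [[0, 0, 0], -8.5],
  [[0, 0, 0], -8.5],
  [[0, 0, 0], -8.5],
  [[0, 0, 0], -8.5],
])

```text
t: 3.45
ee_pos: [0.499, 0.3404, 0.2533]
eef_rot: [0.988, -0.154, -0.0, 0.0]
contact_force: [0.6, 0.3, 0.2]
opening: 0.0853
```

>>> drive_tool([
  [[0, 0, 0], -8.5],
  [[0, 0, 0], -8.5],
  [[0, 0, 0], 0],
  [[0, 0, 0], 0],
])

```text
t: 3.85
ee_pos: [0.4991, 0.3403, 0.2533]
eef_rot: [1.0, -0.011, -0.0, 0.0]
contact_force: [-0.2, -0.6, -0.8]
opening: 0.0852
```

```bash
python3 - <<'E'
from h import *
o=get_obs();save(grab_frame('wrist'),'w1.png')
for d in mark_of('speed_knob_grip','wrist')[:2]: print(d['conf'],world('wrist',d['position'],o))
for d in mark_of('controller','wrist')[:2]: print(d['conf'],world('wrist',d['position'],o))
rel([.497,.347,.15],0)
E
```

```text
0.87 [0.50174506 0.35212724 0.09105979]
0.91 [ 0.49623097  0.34914797 -0.00146218]
t 4.0 pos [0.4991 0.3403 0.2533] heading -1.2 z [-0. -0. -1.] J [ 0.4   0.48  1.14 -0.    1.53  0.42] F [ 0.   0.4 -0. ] open 0.0853
shift mm [ -2.2  -6.6 103.3]
roll (neg=ccw) -1.2
```

View pics/w1.png

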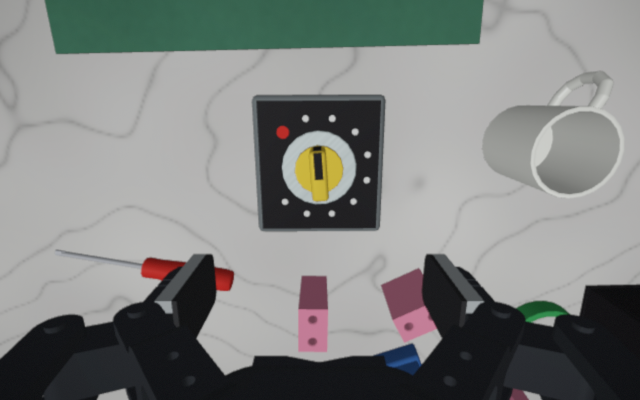

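The wrist view shows the knob bar upright at (318,172) with its pointer up (+y), the red mark at (283,132), and the box top corners at (254,97), (384,97), (380,230) and (261,230).

```bash
python3 - <<'E'
from h import *
im=cv2.imread('pics/w1.png')
cv2.imwrite('pics/w1c.png',cv2.resize(im[85:240,240:400],None,fx=3.75,fy=3.75,interpolation=cv2.INTER_CUBIC)[:600])
c=[unproj('wrist',*p,.055) for p in [(254,97),(384,97),(380,230),(261,230)]]
print(np.round(c,3).tolist(),np.mean(c,0))
m=unproj('wrist',283,132,.055);print('red',m)
a=unproj('wrist',316.5,147,.099);b=unproj('wrist',320,191,.099);print(a,b,np.degrees(np.arctan2(*(a-b)[1::-1])),np.linalg.norm(a-b))
print('post',unproj('wrist',0,0,.055)[0])
E
```

```text
[[0.444, 0.412, 0.055], [0.558, 0.41, 0.055], [0.558, 0.285, 0.055], [0.442, 0.287, 0.055]] [0.50069083 0.34843562 0.055     ]
red [0.46809617 0.38104519 0.055     ]
[0.49845468 0.37254913 0.099     ] [0.50054628 0.33675839 0.099     ] 93.34454200508235 0.035851803875365504
post 0.24117491266657803
```

View pics/w1c.png

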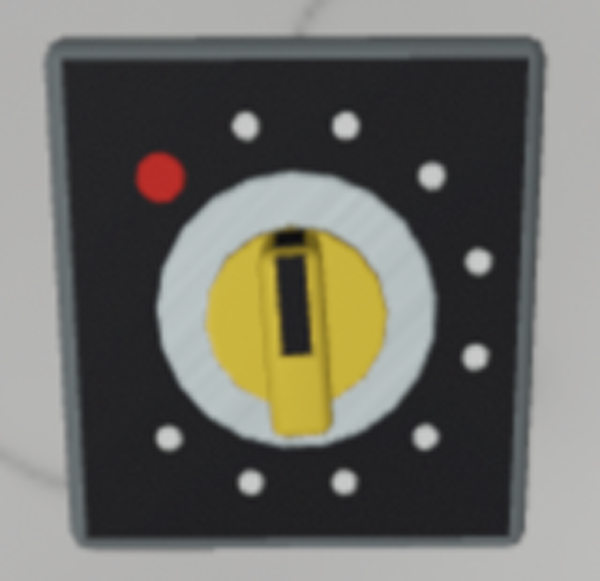

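>>> drive_tool([
  [[0.5, -8.5, 40], -5],
  [[0, 0, 45], 0],
  [[0, 0, 40], 0],
  [[0, 0, 0], 0],
], fingers=0.2, grip_force=30)

```text
t: 4.4
ee_pos: [0.4975, 0.3478, 0.1235]
eef_rot: [0.999, 0.034, -0.005, 0.002]
contact_force: [-0.3, 0.1, 0.8]
opening: 0.0513
```

```bash
python3 - <<'E'
from h import *
rel([.500,.349,.098],4)
save(grab_frame('wrist'),'w2.png')
E
```

```text
t 4.4 pos [0.4975 0.3478 0.1235] heading 3.9 z [-0.009 -0.004 -1.   ] J [0.42 0.6  1.32 0.   1.24 0.35] F [-0.3  0.1  0.8] open 0.0513
shift mm [ 2.8 -1.1 25.5]
roll (neg=ccw) -0.1
```

View pics/w2.png

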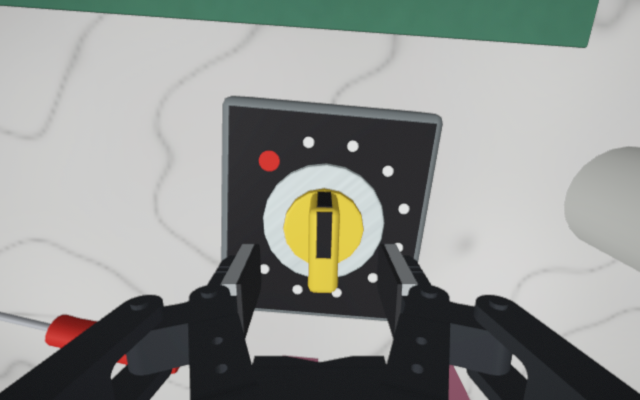

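The bar at (323,245) is parallel to the pads and centred between the fingers at (240,265) and (402,265). I'll descend and grip.

>>> drive_tool([
  [[1, 0, 15], 0],
  [[0, -1, 10], 0],
  [[0, 0, 0], 0],
])

```text
t: 4.75
ee_pos: [0.5008, 0.35, 0.1039]
eef_rot: [0.999, 0.034, 0.0, -0.0]
contact_force: [0.0, -0.7, -0.7]
opening: 0.0513
```

>>> drive_tool([
  [[0, 0, 0], 0],
  [[0, 0, 0], 0],
  [[0, 0, 0], 0],
  [[0, 0, 0], 0],
], fingers=-1)

```text
t: 5.15
ee_pos: [0.4994, 0.3499, 0.1045]
eef_rot: [0.999, 0.035, -0.001, 0.0]
contact_force: [-7.9, -2.1, 8.7]
opening: 0.0133
```

```bash
python3 - <<'E'
from h import *
rel([.500,.349,.098],4)
save(grab_frame('wrist'),'w3.png')
E
```

```text
t 5.15 pos [0.4994 0.3499 0.1045] heading 4.0 z [-0.002 -0.    -1.   ] J [0.42 0.62 1.33 0.   1.19 0.35] F [-7.9 -2.1  8.7] open 0.0133
shift mm [0.5 1.  6.5]
roll (neg=ccw) -0.0
```

View pics/w3.png

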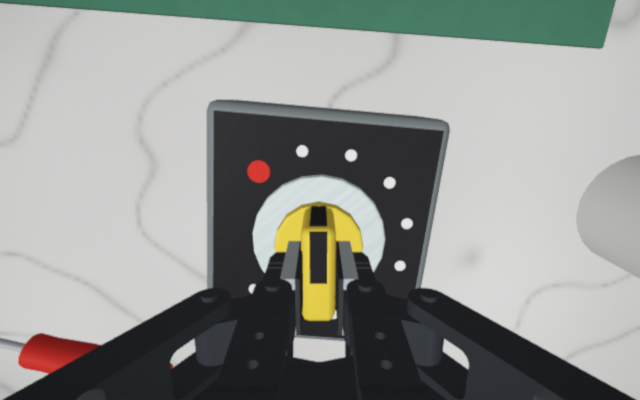

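The pads hold the bar, with the opening at 13 mm. Turning anticlockwise.

>>> drive_tool([
  [[0, 0, 0], -7],
  [[0, 0, 0], -7],
  [[0, 0, 0], -7],
  [[0, 0, 0], -7],
  [[0, 0, 0], -7],
])

```text
t: 5.7
ee_pos: [0.4994, 0.35, 0.1045]
eef_rot: [0.942, 0.336, -0.001, -0.0]
contact_force: [-7.8, -2.0, 7.5]
opening: 0.0131
```

>>> drive_tool([
  [[0, 0, 0], -4],
  [[0, 0, 0], -4],
  [[0, 0, 0], -3],
  [[0, 0, 0], 0],
  [[0, 0, 0], 0],
])

```text
t: 6.2
ee_pos: [0.499, 0.3504, 0.1046]
eef_rot: [0.907, 0.422, -0.001, -0.001]
contact_force: [-10.8, 0.9, 9.5]
opening: 0.0134
```

```bash
python3 - <<'E'
from h import *
rel([.500,.349,.098],45);print(get_obs()['moment'])
save(grab_frame('wrist'),'w4.png')
E
```

```text
t 6.2 pos [0.499  0.3504 0.1046] heading 49.9 z [-0.003  0.001 -1.   ] J [ 0.42  0.62  1.34  0.    1.19 -0.45] F [-10.8   0.9   9.5] open 0.0134
shift mm [-0.4  1.7  6.6]
roll (neg=ccw) 4.9
[ 0.24411033  1.66116612 -0.98242982]
```

View pics/w4.png

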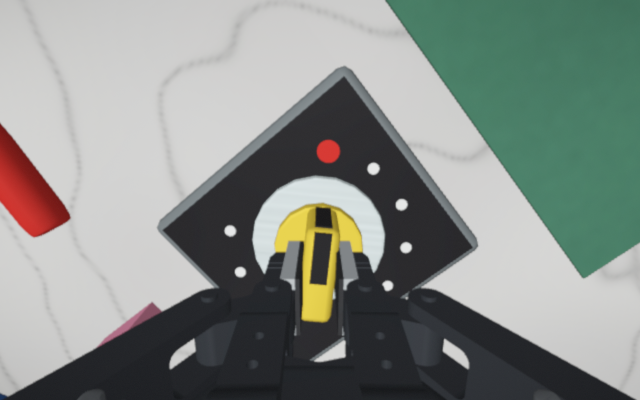

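The pointer lines up with the red mark at (328,151), and the moment of about 1 N m shows the stop. Releasing.

>>> drive_tool([
  [[0, 0, 0], 0],
  [[0, 0, 0], 0],
  [[0, 0, 0], 0],
], fingers=0.2)

```text
t: 6.55
ee_pos: [0.5009, 0.3499, 0.1036]
eef_rot: [0.906, 0.422, 0.0, 0.0]
contact_force: [0.7, 0.3, -0.6]
opening: 0.0514
```

>>> drive_tool([
  [[0, 0, -40], 0],
  [[0, 0, -45], 0],
  [[0, 0, -45], 0],
  [[0, 0, 0], 0],
])

```text
t: 6.95
ee_pos: [0.5025, 0.3507, 0.24]
eef_rot: [0.906, 0.422, 0.006, 0.0]
contact_force: [-0.1, 1.0, -0.6]
opening: 0.0516
```

```bash
python3 - <<'E'
from h import *
rel([.504,.022,.23],18)
o=get_obs();im=grab_frame('wrist');save(im,'w5.png')
print(get_obs()['moment'])
E
```

```text
t 6.95 pos [0.5025 0.3507 0.24  ] heading 50.0 z [ 0.011  0.005 -1.   ] J [ 0.42  0.5   1.14 -0.    1.49 -0.46] F [-0.1  1.  -0.6] open 0.0516
shift mm [-250.8  212.5    8.4]
roll (neg=ccw) 32.0
[ 0.00946293  0.00211168 -0.0002395 ]
```

View pics/w5.png

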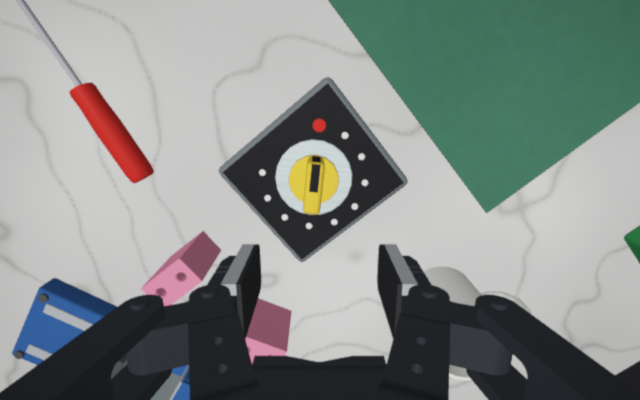

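The pointer at (315,165) lines up with the red mark at (319,125), so the knob is off. Moving to the vise.

>>> drive_tool([
  [[-36, 30.5, 0], 0],
  [[-36, 30.5, 0], 0],
  [[-36, 30.5, 0], 0],
  [[-36, 30.5, 0], 0],
  [[-36, 30.5, 0], 0],
])

```text
t: 7.5
ee_pos: [0.501, 0.1122, 0.2322]
eef_rot: [0.906, 0.422, -0.001, -0.0]
contact_force: [1.0, 0.2, 0.5]
opening: 0.0511
```

>>> drive_tool([
  [[-36, 30.5, 0], 0],
  [[-36, 30.5, 0], 0],
  [[0, 0, 0], -7],
  [[0, 0, 0], -8],
  [[0, 0, 0], -8],
], fingers=0.1)

```text
t: 8.0
ee_pos: [0.5017, 0.019, 0.2321]
eef_rot: [0.803, 0.596, -0.001, -0.001]
contact_force: [-0.4, 0.4, -1.3]
opening: 0.0467
```

>>> drive_tool([
  [[0, 0, 0], -8],
  [[0, 0, 0], -8],
  [[0, 0, 0], -8],
  [[0, 0, 0], -8],
  [[0, 0, 0], 0],
])

```text
t: 8.5
ee_pos: [0.5018, 0.0196, 0.2323]
eef_rot: [0.609, 0.794, -0.0, -0.001]
contact_force: [0.0, 0.6, 1.0]
opening: 0.047
```

```bash
python3 - <<'E'
from h import *
o=get_obs();save(grab_frame('wrist'),'w6.png')
for k in ['jaw_post','block_center','vise']:
  for d in mark_of(k,'wrist')[:2]: print(k,d['conf'],world('wrist',d['position'],o))
rel([.503,.0225,.083],105)
E
```

```text
jaw_post 0.96 [0.50671346 0.02174842 0.07920284]
block_center 0.89 [0.60109177 0.19682275 0.03748584]
block_center 0.84 [0.48829342 0.18156051 0.03174677]
vise 0.71 [0.57971937 0.04452515 0.00142646]
t 8.7 pos [0.5019 0.0196 0.2329] heading 104.8 z [-0.001  0.    -1.   ] J [-0.2   0.31  1.46 -0.    1.37 -2.03] F [ 0.8  0.7 -0. ] open 0.0471
shift mm [  2.5   1.9 149.9]
roll (neg=ccw) -0.2
```

View pics/w6.png

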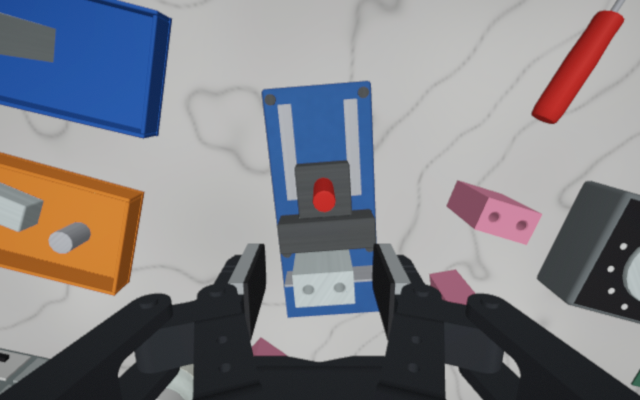

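The wrist view shows the post at (323,195), the aluminium block at (322,283) and the vise bed corners near (263,92), (371,83), (288,316) and (378,311).

```bash
python3 - <<'E'
from h import *
a=[unproj('wrist',*p,.025) for p in [(263,90),(371,82),(285,290)]]
print(np.round(a,3).tolist())
d=a[2]-a[0];print('left edge heading',np.degrees(np.arctan2(d[1],d[0])))
d=a[0]-a[1];print('width',np.linalg.norm(d),'heading+90',np.degrees(np.arctan2(d[1],d[0])))
print('post top',unproj('wrist',323,202,.095),'foot',unproj('wrist',323,186,.06))
c=[unproj('wrist',*p,.095) for p in [(292,280),(351,278),(354,303),(294,307)]];print(np.round(c,3).tolist(),np.mean(c,0))
im=cv2.imread('pics/w6.png');cv2.imwrite('pics/w6c.png',cv2.resize(im[150:320,220:420],None,fx=3.5,fy=3.5,interpolation=cv2.INTER_CUBIC))
E
```

```text
[[0.439, -0.051, 0.025], [0.408, 0.041, 0.025], [0.631, 0.015, 0.025]]
left edge heading 18.983352849767854
width 0.0972654359597117 heading+90 -71.11054498719191
post top [0.50774467 0.02293578 0.095     ] foot [0.50347044 0.02219594 0.06      ]
[[0.579, 0.016, 0.095], [0.565, 0.062, 0.095], [0.586, 0.071, 0.095], [0.603, 0.023, 0.095]] [0.58328451 0.04300113 0.095     ]
```

View pics/w6c.png

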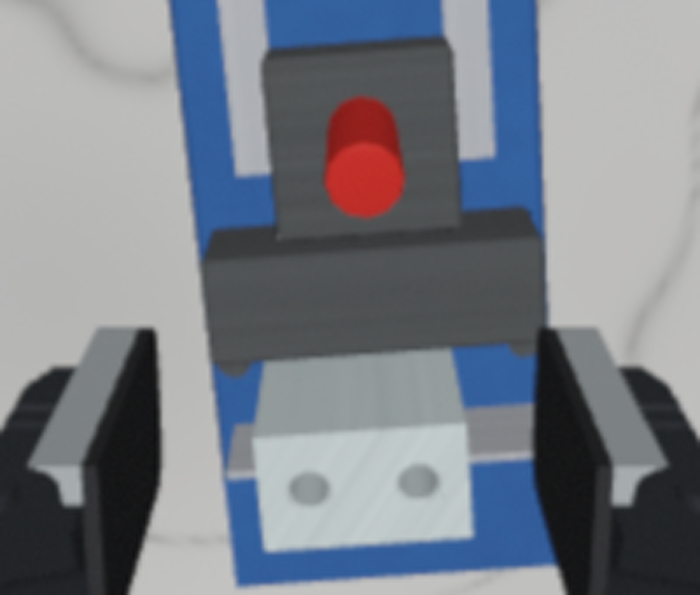

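>>> drive_tool([
  [[2, 4.5, 40], -3],
  [[0, 0, 45], 0],
  [[0, 0, 40], 0],
  [[0, 0, 0], 0],
])

```text
t: 9.1
ee_pos: [0.5035, 0.0231, 0.1044]
eef_rot: [0.589, 0.808, -0.002, -0.004]
contact_force: [-0.0, -0.2, 0.7]
opening: 0.0466
```

```bash
python3 - <<'E'
from h import *
rel([.506,.0225,.087],107.5)
save(grab_frame('wrist'),'w7.png')
E
```

```text
t 9.1 pos [0.5035 0.0231 0.1044] heading 107.9 z [-0.009  0.002 -1.   ] J [-0.19  0.47  1.64 -0.    1.04 -2.07] F [-0.  -0.2  0.7] open 0.0466
shift mm [-1.4  2.3 17.4]
roll (neg=ccw) 0.4
```

View pics/w7.png

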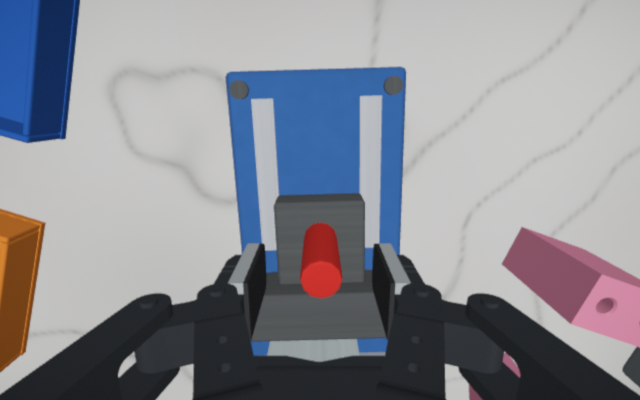

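The post at (321,280) is centred between the pads. I'll descend, grip, then pull back along tool −y.

>>> drive_tool([
  [[0, 1, 16], 0],
  [[0, 0, 0], 0],
])

```text
t: 9.35
ee_pos: [0.5073, 0.0229, 0.0933]
eef_rot: [0.588, 0.809, 0.0, 0.0]
contact_force: [0.1, 0.5, 0.2]
opening: 0.0469
```

>>> drive_tool([
  [[0, 0, 0], 0],
  [[0, 0, 0], 0],
  [[0, 0, 0], 0],
  [[0, 0, 0], 0],
], fingers=-1, grip_force=60)

```text
t: 9.75
ee_pos: [0.5067, 0.0248, 0.0943]
eef_rot: [0.588, 0.809, 0.002, -0.0]
contact_force: [-3.1, 12.1, 10.9]
opening: 0.016
```

>>> drive_tool([
  [[0, -10, 0], 0],
  [[0, -10, 0], 0],
  [[0, -10, 0], 0],
  [[0, -10, 0], 0],
  [[0, -8, 0], 0],
])

```text
t: 10.25
ee_pos: [0.4618, 0.0091, 0.0943]
eef_rot: [0.588, 0.809, 0.002, 0.001]
contact_force: [1.4, 7.6, 8.7]
opening: 0.0156
```

>>> drive_tool([
  [[0, -4, 0], 0],
  [[0, -2, 0], 0],
  [[0, 0, 0], 0],
])

```text
t: 10.55
ee_pos: [0.4594, 0.0081, 0.0943]
eef_rot: [0.589, 0.808, 0.005, 0.004]
contact_force: [16.7, 19.6, -2.6]
opening: 0.0159
```

```bash
python3 - <<'E'
from h import *
rel([.506,.0225,.087],107.5)
save(grab_frame('wrist'),'w8.png')
E
```

```text
t 10.55 pos [0.4594 0.0081 0.0943] heading 107.8 z [ 0.012  0.004 -1.   ] J [-0.24  0.42  1.78  0.01  0.93 -2.13] F [16.7 19.6 -2.6] open 0.0159
shift mm [-0.6 48.6  7.9]
roll (neg=ccw) 0.3
```

View pics/w8.png

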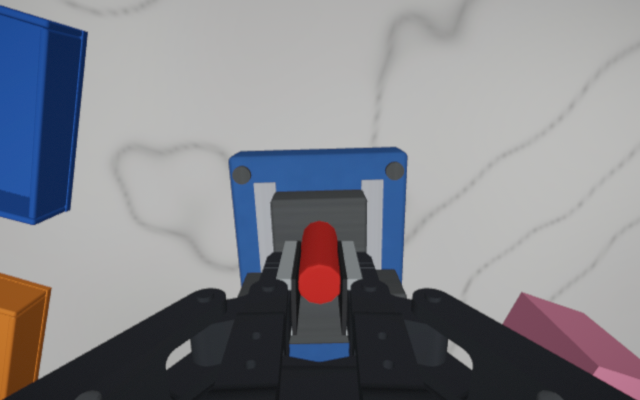

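The jaw moved 50 mm and met its stop at about 17 N. Releasing and rising.

>>> drive_tool([
  [[0, 3, 0], 0],
  [[0, 0, 0], 0],
  [[0, 0, 0], 0],
  [[0, 0, 0], 0],
], fingers=0.6)

```text
t: 11.0
ee_pos: [0.4582, 0.0071, 0.0926]
eef_rot: [0.588, 0.809, -0.0, 0.0]
contact_force: [0.6, 0.9, 0.2]
opening: 0.0681
```

>>> drive_tool([
  [[0, 0, -40], 0],
  [[0, 0, -40], 0],
  [[0, 35, -35], 0],
  [[0, 35, -20], 0],
  [[0, 35, 0], 0],
])

```text
t: 11.5
ee_pos: [0.5601, 0.0398, 0.231]
eef_rot: [0.588, 0.809, 0.001, 0.003]
contact_force: [1.0, -0.2, -0.7]
opening: 0.0684
```

>>> drive_tool([
  [[0, 10, 0], 0],
  [[0, 0, 0], 0],
  [[0, 0, 0], 0],
])

```text
t: 11.8
ee_pos: [0.5666, 0.0425, 0.2268]
eef_rot: [0.588, 0.809, -0.001, -0.001]
contact_force: [-0.2, 0.2, -0.9]
opening: 0.0684
```

```bash
python3 - <<'E'
from h import *
o=get_obs();save(grab_frame('wrist'),'w9.png')
for k in ['jaw_post','block_center']:
  for d in mark_of(k,'wrist')[:3]: print(k,d['conf'],world('wrist',d['position'],o))
rel([.578,.045,.09],108)
E
```

```text
jaw_post 0.97 [0.4640017  0.00483105 0.07935601]
block_center 0.88 [0.73372902 0.01731751 0.03532489]
block_center 0.86 [0.57765993 0.04366566 0.06060877]
block_center 0.79 [0.60023918 0.19327175 0.03613706]
t 11.95 pos [0.5668 0.0424 0.2274] heading 107.9 z [-0.001 -0.    -1.   ] J [-0.13  0.43  1.29 -0.    1.42 -2.02] F [-0.6 -0.4  0.5] open 0.0684
shift mm [ -1.   11.5 137.4]
roll (neg=ccw) -0.1
```

View pics/w9.png

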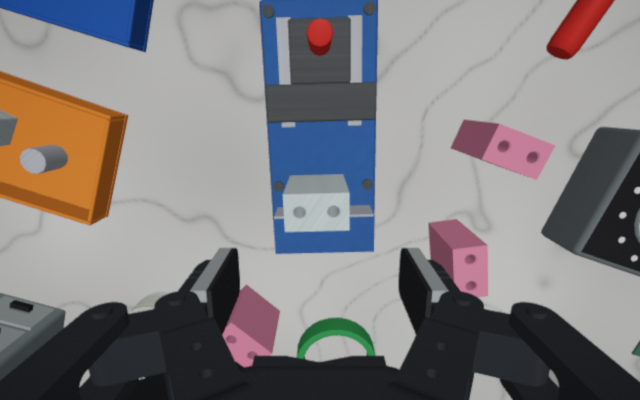

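The jaw is open, with the post now at (319,37). The aluminium block at (318,205) is free. The nearest pink ones, at (458,258) and (252,330), are clear of the fingers' path. Descending.

>>> drive_tool([
  [[-1, 11, 30], 0],
  [[0, 0, 40], 0],
  [[0, 0, 35], 0],
  [[0, 0, 0], 0],
])

```text
t: 12.35
ee_pos: [0.5759, 0.0451, 0.1186]
eef_rot: [0.588, 0.809, -0.002, -0.004]
contact_force: [-0.2, 0.0, 0.8]
opening: 0.0683
```

```bash
python3 - <<'E'
from h import *
o=get_obs();save(grab_frame('wrist'),'w10.png')
rel([.578,.0445,.082],108)
E
```

```text
t 12.4 pos [0.5774 0.045  0.1215] heading 108.0 z [-0.004  0.    -1.   ] J [-0.13  0.56  1.41 -0.    1.18 -2.01] F [0.8 0.7 0.9] open 0.0688
shift mm [-0.7  0.5 39.5]
roll (neg=ccw) -0.0
```

View pics/w10.png

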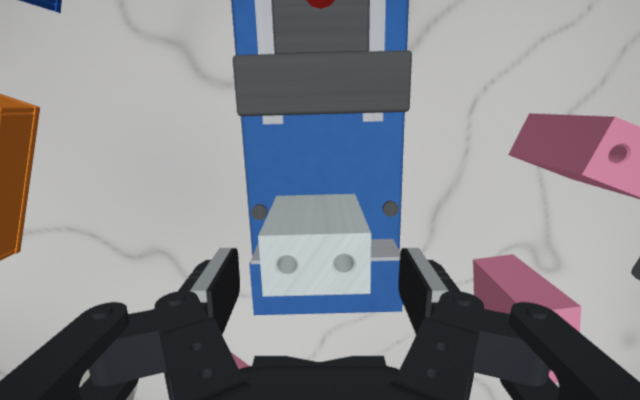

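>>> drive_tool([
  [[-2, 0, 14], 0],
  [[0, 0, 14], 0],
  [[0, 0, 10], 0],
  [[0, 0, 0], 0],
  [[0, 0, 0], 0],
])

```text
t: 12.9
ee_pos: [0.5796, 0.0432, 0.0856]
eef_rot: [0.588, 0.809, 0.0, 0.001]
contact_force: [1.1, 0.5, 0.8]
opening: 0.0683
```

```bash
python3 - <<'E'
from h import *
print(unproj('wrist',316,264,.095,dict(ee_pos=np.array([.5774,.045,.1215]),eef_rot=[.588,.809,0,-.002])))
o=get_obs();save(grab_frame('wrist'),'w11.png')
rel([.578,.0445,.082],108)
E
```

```text
[0.58205879 0.04366973 0.095     ]
t 12.95 pos [0.5796 0.0433 0.0856] heading 108.0 z [ 0.002 -0.    -1.   ] J [-0.13  0.6   1.44  0.    1.09 -2.01] F [ 0.3  0.9 -0.4] open 0.0684
shift mm [ 1.7 -1.2  3.6]
roll (neg=ccw) -0.0
```

View pics/w11.png

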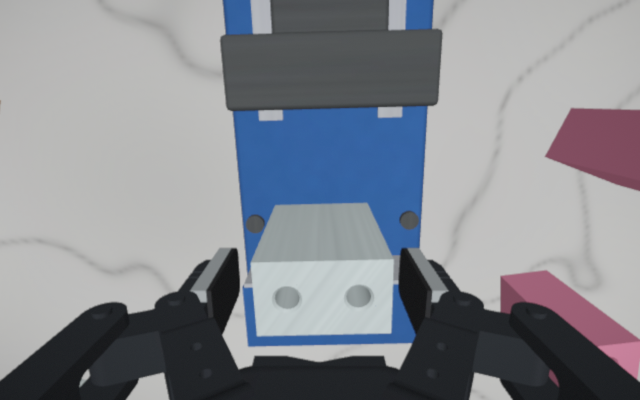

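The block at (322,295) is centred between the pads. Closing and lifting slowly.

>>> drive_tool([
  [[1, 0, 0], 0],
  [[0, 0, 0], 0],
  [[0, 0, 0], 0],
  [[0, 0, 0], 0],
], fingers=-1, grip_force=50)

```text
t: 13.35
ee_pos: [0.5793, 0.0445, 0.0854]
eef_rot: [0.588, 0.809, 0.001, 0.001]
contact_force: [-0.5, 1.3, 7.0]
opening: 0.0491
```

>>> drive_tool([
  [[0, 0, -8], 0],
  [[0, 0, -15], 0],
  [[0, 0, -25], 0],
  [[0, 0, -30], 0],
  [[0, 0, 0], 0],
])

```text
t: 13.85
ee_pos: [0.5802, 0.0441, 0.1663]
eef_rot: [0.588, 0.809, 0.002, 0.003]
contact_force: [1.1, 0.9, -3.0]
opening: 0.0495
```

```bash
python3 - <<'E'
from h import *
o=get_obs();save(grab_frame('wrist'),'w12.png')
rel([.455,-.195,.21],0)
E
```

```text
t 13.9 pos [0.5793 0.0442 0.1639] heading 108.0 z [ 0.003 -0.    -1.   ] J [-0.13  0.51  1.35 -0.    1.28 -2.01] F [ 0.4  0.3 -2.9] open 0.0495
shift mm [-189.3 -191.9  -46.4]
roll (neg=ccw) -72.0
```

View pics/w12.png

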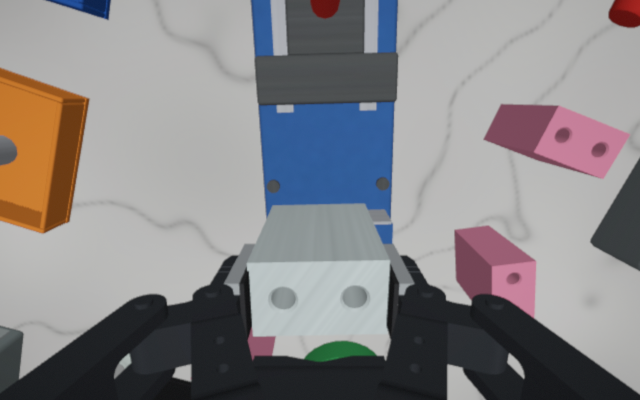

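The block is held, with a 49 mm opening and about 3 N of weight. Moving to the tray.

>>> drive_tool([
  [[0, 0, -25], 0],
  [[0, 0, -25], 0],
  [[-30, -30, -5], 0],
  [[-32, -32, 0], 0],
  [[-32, -32, 0], 0],
])

```text
t: 14.4
ee_pos: [0.517, -0.0749, 0.2161]
eef_rot: [0.588, 0.809, -0.0, -0.001]
contact_force: [0.0, -0.1, -1.7]
opening: 0.0494
```

>>> drive_tool([
  [[-32, -32, 0], 0],
  [[-32, -32, 0], 0],
  [[-31, -32, 0], 0],
  [[0, 0, 0], 4],
  [[0, 0, 0], 8],
])

```text
t: 14.9
ee_pos: [0.4552, -0.1951, 0.216]
eef_rot: [0.672, 0.741, -0.0, -0.001]
contact_force: [0.5, 0.1, -2.2]
opening: 0.0495
```

>>> drive_tool([
  [[0, 0, 0], 8],
  [[0, 0, 0], 8],
  [[0, 0, 0], 8],
  [[0, 0, 0], 8],
  [[0, 0, 0], 8],
])

```text
t: 15.4
ee_pos: [0.4558, -0.1938, 0.2159]
eef_rot: [0.884, 0.467, -0.001, -0.001]
contact_force: [-0.2, -0.1, -1.4]
opening: 0.0491
```

>>> drive_tool([
  [[0, 0, 0], 8],
  [[0, 0, 0], 8],
  [[0, 0, 0], 8],
  [[0, 0, 0], 8],
  [[0, 0, 0], 8],
])

```text
t: 15.9
ee_pos: [0.4558, -0.1938, 0.2159]
eef_rot: [0.991, 0.136, -0.001, -0.001]
contact_force: [0.6, -0.3, -1.8]
opening: 0.0491
```

>>> drive_tool([
  [[0, 0, 0], 8],
  [[0, 0, 0], 8],
  [[0, 0, 0], 0],
  [[0, 0, 0], 0],
])

```text
t: 16.3
ee_pos: [0.4561, -0.1939, 0.2165]
eef_rot: [1.0, 0.002, -0.001, -0.001]
contact_force: [0.3, -0.8, -3.3]
opening: 0.0495
```

```bash
python3 - <<'E'
from h import *
o=get_obs();save(grab_frame('wrist'),'w13.png')
for k in ['good_tray','free_spot','done_block_center']:
  for d in mark_of(k,'wrist')[:2]: print(k,d['conf'],world('wrist',d['position'],o))
rel([.455,-.195,.21],0)
save(grab_frame('top'),'top13.png')
im=cv2.imread('pics/top13.png');cv2.imwrite('pics/t13c.png',cv2.resize(im[150:280,230:430],None,fx=4,fy=4,interpolation=cv2.INTER_CUBIC))
E
```

```text
good_tray 0.67 [ 4.59370004e-01 -2.29125632e-01 -2.89259919e-06]
free_spot 0.66 [ 0.46064958 -0.19785005  0.00150858]
t 16.5 pos [ 0.4563 -0.1941  0.2171] heading 0.1 z [-0.  0. -1.] J [-0.64  0.32  1.51 -0.    1.32 -0.64] F [ 0.4  0.3 -2.9] open 0.0492
shift mm [-1.3  0.9  7.1]
roll (neg=ccw) 0.1
```

View pics/w13.png

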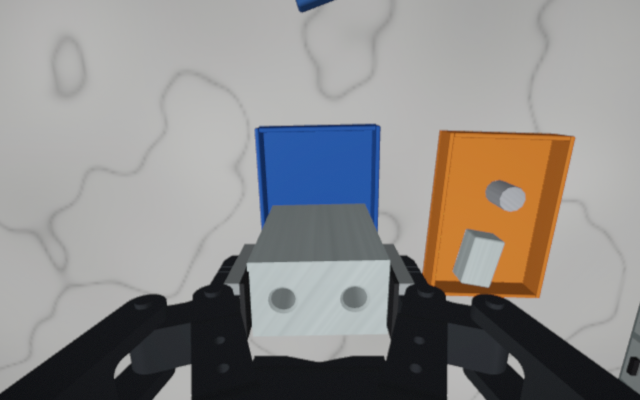

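View pics/t13c.png

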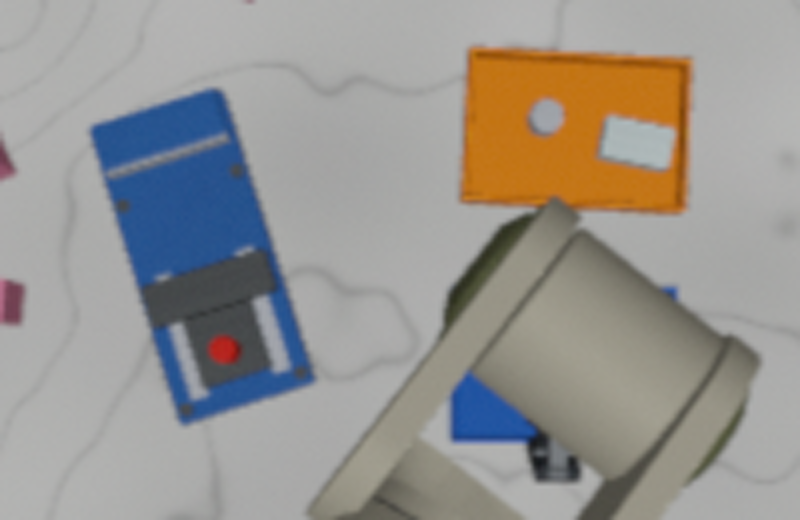

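The wrist view shows the tray's far rim corners at (256,127) and (380,125), with the tray free under the held block. Computing the tray frame.

```bash
python3 - <<'E'
from h import *
a=unproj('wrist',256,127,.03);b=unproj('wrist',380,125,.03);l=unproj('wrist',264,225,.03);r=unproj('wrist',377.5,220,.03)
print(a,b,l,r,'w',np.linalg.norm(a-b),'yaw',np.degrees(np.arctan2((b-a)[1],(b-a)[0])),'side',np.degrees(np.arctan2((a-l)[1],(a-l)[0]))-90)
m=(a+b)/2; print('centre',m-[0,.08,0])
# top view initial, rim
for p in [(343,222),(400,222),(400,260),(343,261)]: print(unproj('top',*p,.03).round(3))
im=cv2.imread('pics/top0.png');cv2.imwrite('pics/t0c.png',cv2.resize(im[205:275,330:415],None,fx=8,fy=8,interpolation=cv2.INTER_CUBIC))
E
```

```text
[ 0.40226329 -0.14886134  0.03      ] [ 0.50978376 -0.14698769  0.03      ] [ 0.40549987 -0.23911605  0.03      ] [ 0.51172944 -0.23396798  0.03      ] w 0.10753679526555857 yaw 0.9983340665798681 side 2.0537766095199146
centre [ 0.45602353 -0.22792452  0.03      ]
[ 0.505 -0.148  0.03 ]
[ 0.51  -0.308  0.03 ]
[ 0.404 -0.31   0.03 ]
[ 0.397 -0.151  0.03 ]
```

View pics/t0c.png

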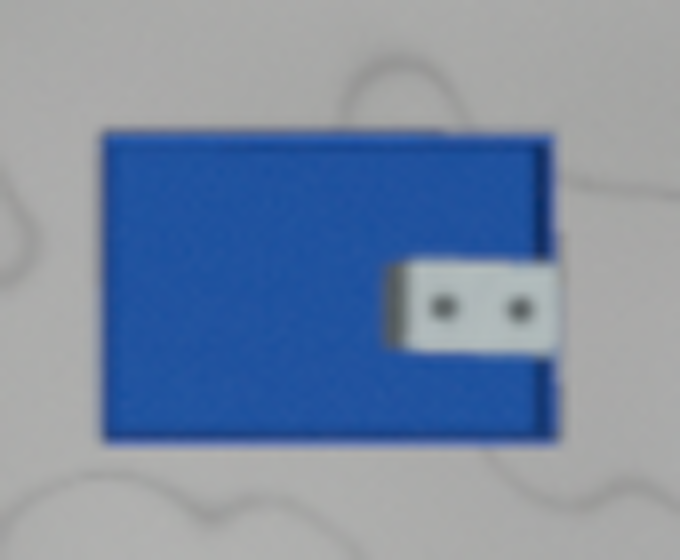

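The finished block stands with its 50 mm side along the tray's y, unlike the description, so its near face is at world y of about −0.249. My spot at y of about −0.196 still leaves about 38 mm. Descending.

>>> drive_tool([
  [[0, 1, 40], -0.5],
  [[0, 0, 40], 0],
  [[0, 0, 40], 0],
  [[0, 0, 15], 0],
  [[0, 0, 0], 0],
])

```text
t: 17.05
ee_pos: [0.4556, -0.1946, 0.0805]
eef_rot: [1.0, 0.004, -0.002, -0.001]
contact_force: [0.2, -0.5, -1.8]
opening: 0.049
```

>>> drive_tool([
  [[0, 0, 4], 0],
  [[0, 0, 4], 0],
  [[0, 0, 0], 0],
  [[0, 0, 0], 0],
])

```text
t: 17.45
ee_pos: [0.4566, -0.1953, 0.0749]
eef_rot: [1.0, 0.004, 0.0, 0.0]
contact_force: [-0.0, 0.8, -2.9]
opening: 0.0492
```

```bash
python3 - <<'E'
from h import *
o=get_obs();save(grab_frame('wrist'),'w14.png')
rel([.456,-.196,.0645],1)
E
```

```text
t 17.5 pos [ 0.4566 -0.1953  0.0749] heading 0.5 z [ 0.001 -0.001 -1.   ] J [-0.64  0.5   1.7  -0.    0.94 -0.65] F [-0.6  0.  -2.6] open 0.0494
shift mm [-0.6  0.7 10.4]
roll (neg=ccw) -0.5
```

View pics/w14.png

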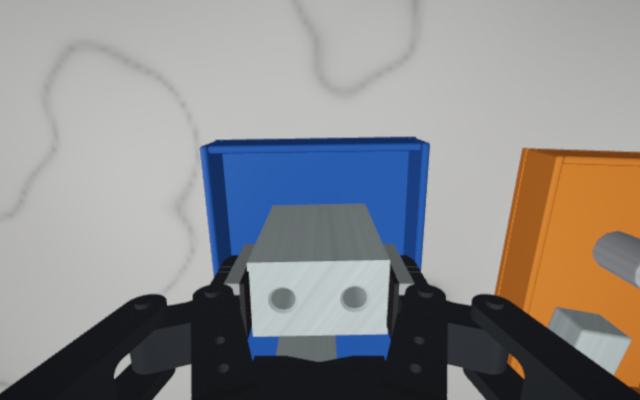

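The block is inside the tray, square to it, with clear floor on both sides. The finished block shows behind it at (308,347). Lowering in small steps until contact.

>>> drive_tool([
  [[0, 0, 3], 0],
  [[0, 0, 3], 0],
  [[0, 0, 2], 0],
  [[0, 0, 0], 0],
])

```text
t: 17.9
ee_pos: [0.4562, -0.1951, 0.066]
eef_rot: [1.0, 0.004, -0.0, -0.0]
contact_force: [0.4, -0.6, -2.4]
opening: 0.0494
```

>>> drive_tool([
  [[0, 0, 1], 0],
  [[0, 0, 1], 0],
  [[0, 0, 0], 0],
])

```text
t: 18.2
ee_pos: [0.4565, -0.1952, 0.0645]
eef_rot: [1.0, 0.004, 0.0, 0.0]
contact_force: [-0.2, 1.4, -0.1]
opening: 0.0494
```

>>> drive_tool([
  [[0, 0, 0.7], 0],
  [[0, 0, 0], 0],
  [[0, 0, 0], 0],
])

```text
t: 18.5
ee_pos: [0.4565, -0.1952, 0.0644]
eef_rot: [1.0, 0.004, 0.0, 0.0]
contact_force: [-1.5, 2.5, 8.8]
opening: 0.0489
```

It's on the floor. Opening partway, then fully, and rising.

>>> drive_tool([
  [[0, 0, 0], 0],
  [[0, 0, 0], 0],
  [[0, 0, 0], 0],
  [[0, 0, 0], 0],
], fingers=0.55)

```text
t: 18.9
ee_pos: [0.4564, -0.1952, 0.0635]
eef_rot: [1.0, 0.004, -0.0, -0.0]
contact_force: [0.5, 0.4, -0.1]
opening: 0.0662
```

```bash
python3 - <<'E'
from h import *
o=get_obs();save(grab_frame('wrist'),'w15.png')
rel([.456,-.196,.25],1)
E
```

```text
t 18.95 pos [ 0.4564 -0.1952  0.0636] heading 0.5 z [-0.  0. -1.] J [-0.64  0.52  1.71  0.    0.91 -0.65] F [ 0.6 -0.7 -0.2] open 0.066
shift mm [  -0.4    0.8 -186.4]
roll (neg=ccw) -0.5
```

View pics/w15.png

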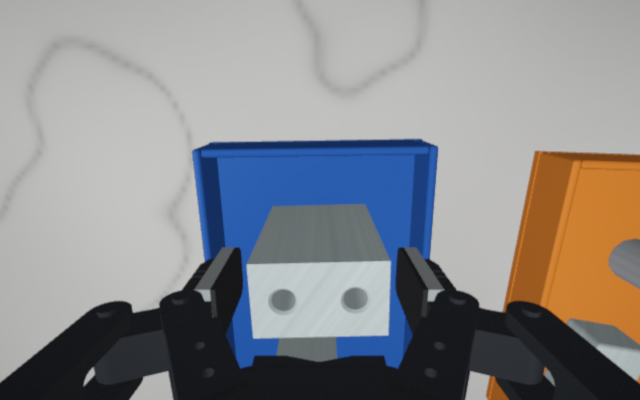

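The block stands free with gaps on both sides at (245,300) and (395,300). Rising and backing towards +y for a look.

>>> drive_tool([
  [[0, 0, -15], 0],
  [[0, 0, -30], 0],
  [[0, 0, -40], 0],
  [[0, 0, -45], 0],
  [[0, 0, -45], 0],
])

```text
t: 19.45
ee_pos: [0.456, -0.1949, 0.2403]
eef_rot: [1.0, 0.004, -0.0, -0.0]
contact_force: [1.3, -0.5, 0.1]
opening: 0.0663
```

>>> drive_tool([
  [[0, 45, -20], 0],
  [[0, 45, 0], 0],
  [[0, 40, 0], 0],
  [[0, 0, 0], 0],
  [[0, 0, 0], 0],
])

```text
t: 19.95
ee_pos: [0.4572, -0.3255, 0.2581]
eef_rot: [1.0, 0.004, -0.0, -0.001]
contact_force: [0.6, 0.5, 0.5]
opening: 0.0665
```

```bash
python3 - <<'E'
from h import *
o=get_obs();save(grab_frame('wrist'),'w16.png');save(grab_frame('scene'),'s16.png');save(grab_frame('top'),'top16.png')
for k in ['block_center','done_block_center','good_tray']:
  for d in mark_of(k,'wrist')[:3]: print(k,d['conf'],world('wrist',d['position'],o))
for k in ['jaw_post']: 
  for d in mark_of(k,'top')[:2]: print(k,d['conf'],world('top',d['position']))
rel([.456,-.196,.25],1)
a=cv2.imread('pics/s16.png')[110:290,210:450];b=cv2.imread('pics/top16.png')[150:280,130:430]
c=np.zeros((600,800,3),np.uint8)
x=cv2.resize(b,(690,299),interpolation=cv2.INTER_CUBIC);c[:299,:690]=x
x=cv2.resize(a,(400,300),interpolation=cv2.INTER_CUBIC);c[300:,:400]=x
x=cv2.resize(cv2.imread('pics/w16.png'),(400,250));c[300:550,400:]=x
cv2.imwrite('pics/c16.png',c)
E
```

```text
block_center 0.86 [ 0.45930026 -0.19608787  0.03789147]
done_block_center 0.86 [ 0.45227429 -0.2706248   0.03562559]
done_block_center 0.33 [ 0.61118376 -0.27385486  0.01768965]
good_tray 0.66 [ 0.46200126 -0.22738609  0.0013888 ]
jaw_post 0.25 [0.33692539 0.22454961 0.01831244]
t 20.3 pos [ 0.4576 -0.3245  0.2589] heading 0.5 z [ 0. -0. -1.] J [-0.83  0.4   1.26  0.    1.49 -0.84] F [-0.4  0.  -0.7] open 0.0662
shift mm [  -0.4 -128.5    8.8]
roll (neg=ccw) -0.5
```

View pics/c16.png

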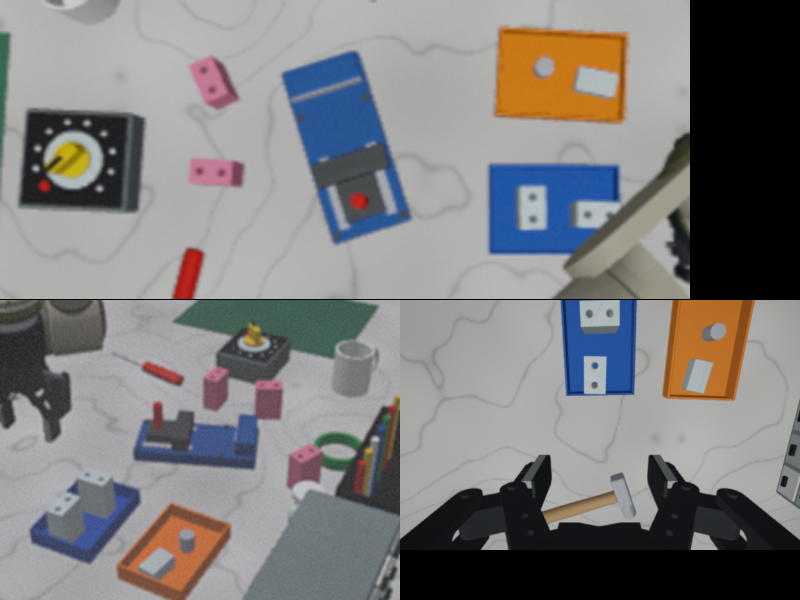

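The block stands upright in the tray at top-crop (532,208), beside the finished one at (597,214). The knob points at the red mark, the jaw is back, and the arm is clear. Handing in.

```bash
python3 -c "
from h import *
print(close_job())"
```

```text
the job is handed in; nothing more can be done
None
```

The job is done and handed in at about 20 s of the 72 s allowed; the interface reports no verdict.

**What I did:**
- **Knob:** I turned it about 41° anticlockwise to its stop, where I felt about 1 N m of moment. In the last pictures its pointer lines up with the red mark.
- **Vise:** I then slid the jaw back 50 mm by the red post until it met its stop, and it is still open.
- **Block:** I lifted the aluminium block by its 50 mm sides and lowered it until the tray floor took its weight. Then I released it and moved the arm clear.

**Last checks:**
- **Placed block:** it stands upright at about (0.459, −0.196, 0.038) m, roughly 32 mm from the tray's centre towards +y. That is inside the required range.
- **Finished block:** the network put it at (0.452, −0.271, 0.036) m, against about (0.448, −0.274, 0.041) m at the start. That is within the measuring error, and it still stands upright.
- **Other things:** the tray offcuts, screwdriver, mug, tape and hammer looked undisturbed. I compared these by eye only, without measuring them.

**What disagreed:**
- **Finished block's direction:** the pictures show its 50 mm side along the tray's y, where the description says 30 mm. There was still room for the new block.
- **Post position:** the final network check from the top camera gave a wrong, low-confidence place (0.25). I judged the open jaw from the pictures, the 50 mm travel and an earlier wrist-camera reading instead.

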